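Key the quick coupler into the valve and hold it open

ROBOT

A 6-joint arm with a two-finger parallel gripper is mounted at the origin on the work surface. World frame = base frame: x ahead of the robot, y to its left, z up, the work surface at z = 0. Lengths are in mm, angles in rad, forces in N, time in s.
With the tool pointing down it reaches from about 350 to 875 mm from the base axis. Payload 4.2 kg.
Tool frame: the origin (TCP) lies midway between the tips of the shut fingers; the grasp point (between the pads) lies 19 mm behind it (arm.hold_point_z is the distance from the TCP to the grasp point, in mm); z points along the fingers, y is the line along which they close (so a half turn about z gives the same grasp; the last joint's range is limited). The gripper opens to 85 mm and grips with 20 to 120 N. Pads are 22 mm wide; open, the fingers measure 114 mm over their backs; the gripper's body (76 mm by 85 mm) begins 54 mm behind the grasp point. The pads swing forward as they close: fully open they stand 13 mm farther back than shut.
Start: joints at [-0.939, 0.385, 0.008, 0, -1.194, -0.259], TCP at [227.654, -582.042, 231.312] pointing down, gripper open.
Joint ranges: [-3.14, 3.14], [-1.21, 2.06], [-1.07, 1.41], [-3.16, 2.05], [-2.99, -0.16], [-3.1, 3.1]. Speed limits (rad/s): [2.79, 2.79, 3.14, 3.14, 3.14, 3.14].

INTERFACE

Orientations are given as a unit quaternion [x, y, z, w].
In Python, from bench import arm, vision gives the robot as it stands. The module is installed in compiled form; this text tells all that it offers.
- The arm moves only by the tool servo_tool, never from a script. Its argument "plan" is a list of rows, each a list of 7 numbers: the shift along the world's x, y, z each as a share of 300 mm, from -1 to 1, then the turn, a rotation vector about the world's x, y, z each as a share of 2 rad, from -1 to 1, then the opening, from 0 (shut) to 1 (fully open). A call has 1 to 20 rows; each row shifts and turns the commanded pose from where the row before left it; what a row does not reach is not made up. A row lasts 1/8 s, in which the tool goes at most 62.5 mm and 10.7 degrees, less where a joint would pass 70% of its speed; a pose out of reach is approached as far as the arm can. A call with a number of a shift or a turn outside -1 to 1 is refused whole. A call with a gripper value outside its range is refused whole. The fingers move at their own pace and stop on an object; the grip force is fixed at half the most. Time passes only in rows, so rows that do not move let the fingers close. It gives the time, the measured TCP pose, the force, the opening and the grip force at its end, in the units of the state.
- arm.read_state(): the state, without advancing time (a new reading comes with each control period).
- vision.get_image(name): name is "side" or "top" or "wrist"; returns a dict with "image" (400x640x3 uint8, red, green, blue), "z_map" (400x640 float32, mm along the optical axis (not along the pixel's ray), 0 where there is no reading), "K" (3x3 intrinsics, pixels), "world_to_cam" (4x4, takes a point from world to camera coordinates); the wrist camera has in their place "mount" (4x4, takes a point from camera to tool coordinates, whose origin is the TCP and whose axes are the flange's). Camera axes: x right, y down, z forward; pixel columns grow to the right and rows downward; lengths in mm; the calibration is good to about 2 mm. A picture is of the moment at which its call begins: read the wrist's pose just before it.
- arm.job_done(): hands the job in; it is judged then, once.
The state is a dict: "clock": time; "joints": joint angles; "joint_vel": joint speeds; "joint_efforts": joint torques, N m; "position": TCP position; "ee_rot": TCP orientation; "contact_force": force on the tool from outside, world axes, zero at the start; "wrist_torque": the same for the moment, N m; "gripper_width": finger opening in mm; "grasp_force": force on a finger pad.
Only numpy, scipy, OpenCV 4.12 (cv2) and the standard library are available. Lean on these libraries where they do the work, as an engineer would, in place of code of your own. Each camera call takes 0.05 s, during which the arm holds its last target. There are 200 camera calls.

TASK

Lift the red quick-coupler key out of its black cup on the turntable, put its nose into the brass valve on the bench and turn it until its four splines mesh with the cross-shaped slots, then push it all the way in until its flange sits on the valve's rim, which pushes the white spring-loaded poppet down. Finish while still gripping the key and pressing it home so the valve stays open, and leave the elbow, the tee and the union undisturbed on the turntable.

Things in the scene. Friction and masses are not known exactly. Their poses are not given: they have to be found in the camera images.
- key: Red quick-coupler key, 0.16 kg, upright in the black cup. Origin: centre of its round flange's underside, z up. Flange 52 mm across, z 0 to 6 mm. Below, four splines in a cross along its +-x and +-y: 34 mm tip to tip, 10 mm wide to z -15 mm, then 30 by 7 mm to z -20 mm; then a round steel nose 10 mm across to z -32 mm, its last 6 mm tapered. Same every quarter turn.
- key_boss (a point): Grip point of the key: on its axis, 28 mm above the flange's underside, amid the red square boss, 30 x 30 mm, flats square to the key's x and y axes, from 6 to 44 mm above the flange's underside. A brass barb 18 mm across goes on up to 60 mm.
- valve: Valve fixed to the bench. Origin on the bench under its axis, z up. Dark plate 120 (x) x 100 (y) x 8 mm, round galvanized body with a capped side branch to +x (reaching 54 mm, 44 mm high), and on top a square brass head 48 x 48 mm, its flat rim 85 mm above the bench.
- valve_rim (a point): Centre of the brass rim, 85 mm up, axes as the valve. Cross-shaped opening along its +-x and +-y: slots 14 mm wide, 38 mm end to end, 45 mm deep. The key fits in any of four quarter turns, its axes parallel to these; fully home, the key's origin is at this point. With splines off the slots the key stops 20 mm higher.
- poppet (a joint): Travel (m) of the white poppet, 11 mm across, in the middle of the opening: 0 = up (shut), its top 20 mm below the rim; grows as pressed down, 0.012 with the key fully home. The key's nose meets it with the flange 12 mm above the rim. Its spring pushes up with 4 N at 0 and 8.8 N at 0.012 and lifts the key if it is let go.
- turntable: Round white turntable. Origin on the bench at its centre, z up. Disc 290 mm across, top 34 mm above the bench; it turns on a stiff bearing if pushed. The black cup (40 mm bore, 49 mm outside, rim 74 mm above the bench) stands at 95 mm along the turntable's +x and carries the key by its flange with about 2 mm play.
- elbow: Brass barbed elbow lying on the turntable, two arms about 40 mm long along its +x and +y, 21 mm thick. Origin at its underside. Leave alone.
- tee: Galvanized tee lying on the turntable, run 68 mm along x, branch to +y, 32 mm high. Origin at its underside. Leave alone.
- union: Zinc-plated pipe union standing on the turntable, hexagonal, 42 mm across flats, 40 mm high. Origin at its underside. Leave alone.
Mind the look-alikes: they are no part of the job. There is more than one size of the key; the job needs the larger. Of the things that look like the valve, take the one that is farthest from the robot's base at the start.

How it is judged:
By the outcome, as a careful person would: the job done as asked, in the order asked, and still so for the second after the job is handed in, while the arm keeps its last pose, push and grip.
It also fails if it takes over 48 s, if anything falls off the work surface, if the arm or the gripper's body presses on something with over 40 N, if the wrist force passes 120 N, or if a joint passes its speed limit or range.

## Working session

There is one attempt and no reset: what is moved stays moved. The work goes in short steps, Python scripts to look and compute and a tool call to move; the robot and the scene stay as the last step left them, time stands still between calls to the robot, and variables do not carry over. Pictures are saved under pics/ and viewed, at most 10 in all, crops included, and the job is handed in when it is done.

Besides the shell and the picture viewer there is one more tool, called after "Call:" as name(argument=value, ...) on one line, values as JSON. servo_tool: Moves the arm, as the interface text tells. Its arguments: {"type":"object","properties":{"plan":{"type":"array"}},"required":["plan"]}

```bash
mkdir -p pics
cat > h.py <<'E'
import numpy as np, cv2
from bench import arm, vision
from scipy.spatial.transform import Rotation as R
def grab(n):
    s=arm.read_state(); d=vision.get_image(n)
    if n=="wrist":
        T=np.eye(4);T[:3,:3]=R.from_quat(s["ee_rot"]).as_matrix();T[:3,3]=s["position"]
        d["c2w"]=T@d["mount"]
    else: d["c2w"]=np.linalg.inv(d["world_to_cam"])
    np.savez("pics/%s.npz"%n,image=d["image"],z=d["z_map"],K=d["K"],c2w=d["c2w"]); return d
def load(n):
    f=np.load("pics/%s.npz"%n);return {k:f[k] for k in f}
def pts(d):
    z=d["z"];v,u=np.indices(z.shape);K=d["K"]
    P=np.stack([(u-K[0,2])/K[0,0]*z,(v-K[1,2])/K[1,1]*z,z,np.ones_like(z)],-1)@d["c2w"].T
    P=P[...,:3];P[z==0]=np.nan;return P
def ray(d,u,v,h):
    K=d["K"];r=d["c2w"][:3,:3]@np.array([(u-K[0,2])/K[0,0],(v-K[1,2])/K[1,1],1]);o=d["c2w"][:3,3]
    return o+r*(h-o[2])/r[2]
def save(n,img): cv2.imwrite("pics/"+n,cv2.cvtColor(img,cv2.COLOR_RGB2BGR))
E
python3 - <<'E'
from h import *
for n in("top","side"): grab(n)
a=load("top")["image"];b=load("side")["image"]
save("a1.png",a);save("b1.png",b)
s=arm.read_state();print(s)
E
```

```text
{'clock': 0.1, 'joints': array([-9.39395150e-01,  3.85454047e-01,  6.77762856e-03, -4.05468569e-04,
       -1.19402962e+00, -2.58615679e-01]), 'joint_vel': array([-0.00170672, -0.00155881,  0.00399808,  0.00173831,  0.00085793,
       -0.00064478]), 'joint_efforts': array([-5.92679517e-04, -3.93319166e+01,  1.88929439e+01,  4.19800356e+00,
       -2.61304303e-03,  1.22975209e-05]), 'position': array([ 227.4591825 , -581.58024453,  230.35675739]), 'ee_rot': array([-1.85241776e-01,  9.82692494e-01,  9.42979649e-04, -2.40943379e-04]), 'contact_force': array([-0.08524556, -0.69874654, -1.23441004]), 'wrist_torque': array([ 0.02462516,  0.0127256 , -0.00527775]), 'grasp_force': 0.0, 'gripper_width': 85.45344994674095}
```

View pics/a1.png

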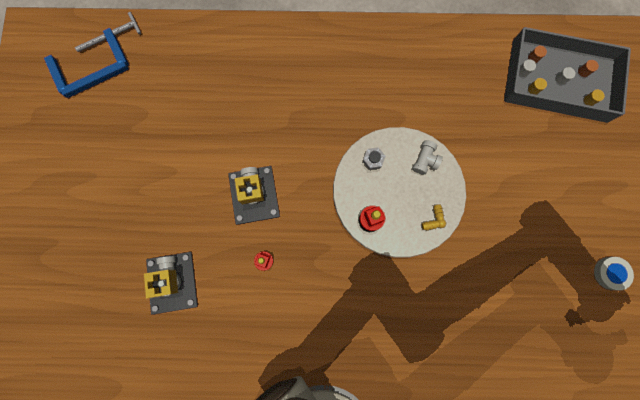

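View pics/b1.png

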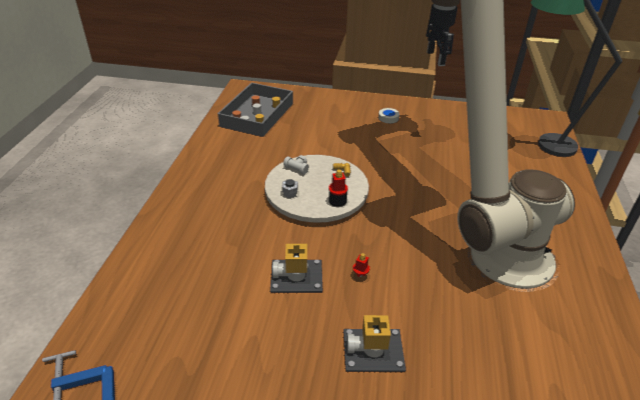

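The top view shows the key in its cup at (373,218) and a small red key at (263,261). There are two valves, at (248,190) and (158,283). I'll measure all four and enlarge a crop.

Run:
```python
from h import *
d=load("top");P=pts(d)
print(d["K"][0,0],d["c2w"][:3,3].round())
for n,(u,v,h) in dict(valveA=(248,188,85),valveB=(159,284,85),cupkey=(373,217,80),small=(263,261,30),table=(400,192,34)).items():
    p=ray(d,u,v,h);print(n,p.round(1),np.hypot(*p[:2]).round(1),P[v,u].round(1))
def fit(m,n):
    v,u=np.where(m);q=P[v,u]
    print(n,len(q),cv2.minAreaRect(q[:,:2].astype(np.float32)),np.median(q[:,2]))
im=d["image"].astype(int)
yel=(im[...,0]>140)&(im[...,0]-im[...,2]>80)&(im[...,1]>100)
red=(im[...,0]>120)&(im[...,1]<70)
v,u=np.indices(red.shape)
for n,(a,b,z0,z1) in dict(A=(248,188,75,95),B=(159,284,75,95)).items():
    fit((abs(P[...,2]-85)<8)&(abs(u-a)<30)&(abs(v-b)<30),n)
fit(red&(abs(u-373)<25)&(abs(v-217)<25)&(P[...,2]<95),"flange")
fit(red&(abs(u-373)<25)&(abs(v-217)<25)&(P[...,2]>105),"boss")
fit(red&(abs(u-263)<25)&(abs(v-261)<25),"small")
c=lambda u,v:cv2.resize(d["image"][v-35:v+35,u-35:u+35],(390,290*390//390),interpolation=cv2.INTER_CUBIC)
save("c1.png",np.vstack([np.hstack([c(248,190),c(159,284)]),np.hstack([c(373,218),c(263,261)])]))
```

```text
398.6429576951676 [344.  20. 884.]
valveA [509.4 162.1  85. ] 534.6 [513.6 165.8  64.4]
valveB [313.9 328.3  85. ] 454.2 [313.  337.1  62.2]
cupkey [454.4 -93.9  80. ] 464.0 [448.5 -87.8 123.2]
small [363.3 132.8  30. ] 386.8 [362.5 127.9  67.2]
table [ 516.5 -159.5   34. ] 540.5 [ 517.1 -160.1   31. ]
A 384 ((511.7315368652344, 163.3922119140625), (48.83193588256836, 48.183250427246094), 11.06840705871582) 84.02926815357893
B 441 ((314.99267578125, 332.9629211425781), (47.8247184753418, 49.82421112060547), 10.599492073059082) 83.85595587239152
flange 184 ((451.79876708984375, -90.91908264160156), (48.15533447265625, 45.306278228759766), 56.59117126464844) 79.10858802796946
boss 156 ((453.76995849609375, -93.06419372558594), (29.66486167907715, 29.603979110717773), 20.926069259643555) 116.64384682849862
small 177 ((363.2593078613281, 137.4806671142578), (44.00135803222656, 32.8633918762207), 52.49485397338867) nan
```

View pics/c1.png

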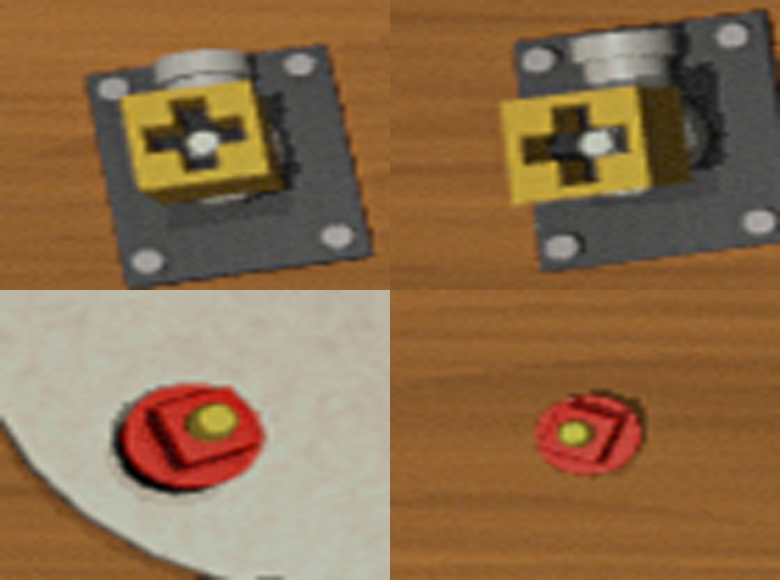

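Valve A at (248,190) is about 535 mm from the base and B at (158,283) about 455 mm, so **A** is the farthest. The large key is the one in the cup at (373,218); the crop shows the red one at (263,261) is smaller and stands on the bench. The boss yaw of about 21° already matches the tool. I'll move above the key.

Call:
servo_tool(plan=[[0.075, 0.163, 0.01, 0, 0, 0, 1], [0.075, 0.163, 0.01, 0, 0, 0, 1], [0.075, 0.163, 0.01, 0, 0, 0, 1], [0.075, 0.163, 0.01, 0, 0, 0, 1], [0.075, 0.163, 0.01, 0, 0, 0, 1], [0.075, 0.163, 0.01, 0, 0, 0, 1], [0.075, 0.163, 0.01, 0, 0, 0, 1], [0.075, 0.163, 0.01, 0, 0, 0, 1], [0.075, 0.163, 0.01, 0, 0, 0, 1], [0.075, 0.163, 0.01, 0, 0, 0, 1], [0, 0, 0, 0, 0, 0, 1], [0, 0, 0, 0, 0, 0, 1]])

```text
clock: 1.6
position: [452.2, -92.9, 260.9]
ee_rot: [-0.186, 0.983, 0.0, -0.001]
contact_force: [0.3, -0.1, -0.5]
gripper_width: 85.1
grasp_force: 0.0
```

```bash
cat > m.py <<'E'
from h import *
d=grab("wrist");d=load("wrist");save("w_%d.png"%(arm.read_state()["clock"]*100),d["image"])
s=arm.read_state();r=R.from_quat(s["ee_rot"]).as_matrix()
print(s["position"].round(1),"yaw y",np.degrees(np.arctan2(r[1,1],r[0,1])).round(2),"z",r[:,2].round(4),s["joints"].round(2),s["contact_force"].round(2))
P=pts(d);im=d["image"].astype(int)
red=(im[...,0]>100)&(im[...,1]<80)&(im[...,0]-im[...,1]>70)
def fit(m,n):
    n_,l,st,_=cv2.connectedComponentsWithStats(m.astype(np.uint8))
    if n_<2: return
    m=l==1+st[1:,4].argmax();v,u=np.where(m);q=P[v,u]
    print(n,len(q),st[1:,4].max(),cv2.minAreaRect(q[:,:2].astype(np.float32)),np.median(q[:,2]),u.mean(),v.mean())
E
python3 - <<'E'
from m import *
fit(red&(P[...,2]>112)&(P[...,2]<122),"boss")
fit(red&(P[...,2]<95)&(P[...,2]>70),"flange")
fit(P[...,2]>127,"barb")
fit(abs(P[...,2]-85)<4,"valve")
E
ls pics
```

```text
[452.1 -93.5 260.9] yaw y 111.32 z [-0.0011 -0.     -1.    ] [ 0.15  0.08 -0.32 -0.   -1.17 -1.35] [-0.45 -0.43  0.13]
boss 519 519 ((452.33392333984375, -93.75996398925781), (29.41028594970703, 29.12401008605957), 22.17314910888672) 117.16385044245095 318.09441233140655 179.1252408477842
flange 323 323 ((443.26434326171875, -92.15118408203125), (50.041683197021484, 33.17157745361328), 82.98147583007812) 79.3754794316697 322.9504643962848 163.3622291021672
barb 44544 44544 ((448.6522216796875, -94.35195922851562), (34.075645446777344, 149.46035766601562), 21.373411178588867) 336.3104584846203 318.47535021551727 351.1404678520115
valve 945 945 ((510.309326171875, 163.41539001464844), (48.924442291259766, 50.04358673095703), 11.805283546447754) 84.23512418933262 500.2275132275132 288.53862433862435
a1.png
b1.png
c1.png
side.npz
top.npz
w_165.png
wrist.npz
```

Call:
servo_tool(plan=[[0.002, 0, -0.15, 0, 0, 0, 1], [0, 0, -0.15, 0, 0, 0, 1], [0, 0, -0.13, 0, 0, 0, 1], [0, 0, -0.09, 0, 0, 0, 1], [0, 0, -0.065, 0, 0, 0, 1], [0, 0, 0, 0, 0, 0, 1], [0, 0, 0, 0, 0, 0, 0], [0, 0, 0, 0, 0, 0, 0], [0, 0, 0, 0, 0, 0, 0], [0, 0, 0, 0, 0, 0, 0], [0, 0, 0, 0, 0, 0, 0], [0, 0, 0, 0, 0, 0, 0]])

```text
clock: 3.15
position: [453.8, -93.0, 86.7]
ee_rot: [-0.186, 0.983, -0.0, 0.001]
contact_force: [-1.4, -0.2, 5.7]
gripper_width: 29.2
grasp_force: 60.0
```

Call:
servo_tool(plan=[[0, 0, 0.03, 0, 0, 0, 0], [0, 0, 0.06, 0, 0, 0, 0], [0, 0, 0.09, 0, 0, 0, 0], [0, 0, 0.12, 0, 0, 0, 0], [0, 0, 0.1, 0, 0, 0, 0], [0, 0, 0, 0, 0, 0, 0]])

```text
clock: 3.9
position: [454.4, -92.9, 208.0]
ee_rot: [-0.185, 0.983, -0.0, 0.003]
contact_force: [-0.1, 0.3, -2.0]
gripper_width: 29.5
grasp_force: 59.4
```

Run:
```python
from m import *
for n in("top","side"): grab(n)
a=load("top")["image"];b=load("side")["image"]
v=cv2.resize(b[90:240,250:450],(800,600));save("s2.png",np.hstack([cv2.resize(b[90:240,250:410],(400,375)),cv2.resize(d["image"],(400,375))]))
for z in range(190,240,10): fit(red&(P[...,2]>z-5)&(P[...,2]<z+5),z)
```

```text
[453.1 -92.8 206.1] yaw y 111.34 z [ 1.2e-03  9.0e-04 -1.0e+00] [ 0.15  0.13 -0.41 -0.   -1.03 -1.35] [-0.04  0.22 -2.15]
200 1341 1341 ((435.86505126953125, -95.72004699707031), (16.437358856201172, 46.67952346801758), 5.703982830047607) 200.47717320733236 327.07084265473526 212.972408650261
210 3 3 ((434.89691162109375, -85.1373291015625), (1.5180599689483643, 0.01882070302963257), 42.25728225708008) 209.66305042973408 348.0 227.0
220 3 3 ((434.744140625, -87.75325012207031), (0.05936063453555107, 0.8196405172348022), 29.990169525146484) 220.168684872728 345.0 234.33333333333334
230 5 5 ((434.51934814453125, -85.83197784423828), (1.0832403898239136, 0.36859485507011414), 59.47597122192383) 228.41117981236164 350.6 243.2
```

View pics/s2.png

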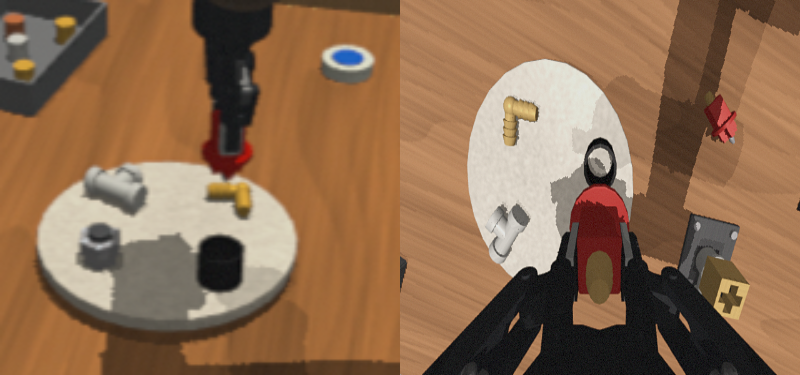

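The key hangs in the fingers, clear of the cup, with the turntable items undisturbed. Next I'll check its tilt, and the valve pose from both views.

Run:
```python
from h import *
d=load("wrist");P=pts(d);im=d["image"].astype(int)
red=(im[...,0]>100)&(im[...,1]<80)&(im[...,0]-im[...,1]>70)
# flange disc visible
m=red&(P[...,2]>190)&(P[...,2]<206);v,u=np.where(m);q=P[m]
A=np.c_[q[:,:2]-q[:,:2].mean(0),np.ones(len(q))]
for _ in range(5):
    c=np.linalg.lstsq(A,q[:,2],rcond=None)[0];r=q[:,2]-A@c;k=abs(r)<2;A=A[k];q=q[k]
print("flange plane",len(q),c,r.std(),q[:,:2].min(0),q[:,:2].max(0))
for n in("wrist","top","side"):
    e=load(n);Q=pts(e);M=(abs(Q[...,2]-85)<4)&(abs(Q[...,0]-511)<45)&(abs(Q[...,1]-163)<45)
    x=Q[M]
    if len(x)>30: print(n,len(x),cv2.minAreaRect(x[:,:2].astype(np.float32)),np.median(x[:,2]))
    M=red=(e["image"][...,0].astype(int)-e["image"][...,1]>70)&(abs(Q[...,0]-453)<45)&(abs(Q[...,1]+93)<45)&(Q[...,2]>180)
    x=Q[M]
    if len(x)>30: print(n,"red",len(x),x.min(0),x.max(0))
```

```text
flange plane 1361 [1.04991478e-02 2.89840550e-03 2.00446837e+02] 0.6186360873302066 [ 427.56189304 -118.69744349] [462.38993101 -69.81986   ]
wrist 1347 ((510.2642822265625, 162.79141235351562), (49.218196868896484, 50.12992477416992), 10.878592491149902) 84.22252525232562
wrist red 3532 [ 427.51551936 -118.91042834  196.09591902] [470.33323103 -69.42097543 240.18262486]
top red 109 [ 427.76190905 -109.99910368  195.1964967 ] [439.94485755 -73.59259838 214.59950982]
side 203 ((509.6355285644531, 166.42327880859375), (47.49909591674805, 50.62935256958008), 11.132966995239258) 82.70701632444741
side red 48 [ 425.50412729 -107.04950676  191.22316595] [473.96145711 -66.50871524 205.65712828]
```

Call:
servo_tool(plan=[[0.032, 0.1425, 0, 0, 0, -0.02, 0], [0.032, 0.1425, 0, 0, 0, -0.02, 0], [0.032, 0.1425, 0, 0, 0, -0.02, 0], [0.032, 0.1425, 0, 0, 0, -0.02, 0], [0.032, 0.1425, 0, 0, 0, -0.008, 0], [0.032, 0.1425, 0, 0, 0, 0, 0], [0, 0, 0, 0, 0, 0, 0], [0, 0, 0, 0, 0, 0, 0]])

```text
clock: 5.05
position: [509.9, 162.9, 204.2]
ee_rot: [-0.098, 0.995, -0.001, -0.002]
contact_force: [-0.7, 0.2, -1.6]
gripper_width: 29.2
grasp_force: 59.8
```

```bash
cat > v.py <<'E'
from m import *
for n in("top","side"): grab(n)
for n in("wrist","top","side"):
    e=load(n);Q=pts(e);I=e["image"].astype(int);M=(abs(Q[...,2]-84)<4)&(abs(Q[...,0]-511)<32)&(abs(Q[...,1]-163)<32)&(I[...,0]-I[...,2]>40)
    x=Q[M]
    if len(x)>30: print(n,"valve",len(x),cv2.minAreaRect(x[:,:2].astype(np.float32)),x[:,:2].min(0).round(1),x[:,:2].max(0).round(1),np.median(x[:,2]))
    M=(I[...,0]-I[...,1]>70)&(I[...,1]<80)&(abs(Q[...,0]-511)<45)&(abs(Q[...,1]-163)<45)&(Q[...,2]>100)
    M&=abs(Q[...,2]-(s["position"][2]-6))<9
    x=Q[M]
    if len(x)>30: print(n,"flange",len(x),x.min(0).round(1),x.max(0).round(1),cv2.minEnclosingCircle(x[:,:2].astype(np.float32)))
b=load("side")["image"]
save("t_%d.png"%(s["clock"]*100),np.hstack([cv2.resize(b[170:310,220:370],(400,375)),cv2.resize(d["image"][120:,170:470],(400,375))]))
E
python3 v.py; ls pics/t*
```

```text
[510.  162.6 204.6] yaw y 101.24 z [-0.0026 -0.0015 -1.    ] [ 0.61  0.26 -0.25 -0.   -1.07 -1.99] [ 0.57 -0.36 -1.42]
wrist valve 1229 ((505.1817321777344, 162.51171875), (38.34459686279297, 48.16376495361328), 10.778266906738281) [482.4 135.6] [527.9 189.8] 84.2605046340309
wrist flange 1992 [482.6 137.2 191.3] [515.1 187.5 207.5] ((507.6944580078125, 162.28855895996094), 25.358179092407227)
top valve 242 ((511.28472900390625, 163.23545837402344), (47.98940658569336, 48.39358139038086), 11.329113960266113) [483.9 135.4] [539.1 185.1] 84.1025692055531
top flange 155 [484.3 137.4 192.8] [511.5 181.9 206. ] ((500.8595275878906, 159.88400268554688), 22.77519416809082)
side valve 230 ((509.7727966308594, 165.92481994628906), (47.56583786010742, 51.59603500366211), 11.15915584564209) [482.  137.2] [535.9 194.8] 82.61942431200214
side flange 82 [483.1 142.1 189.8] [528.6 190.3 207. ] ((504.5807800292969, 165.27828979492188), 25.12963104248047)
pics/t_509.png
pics/top.npz
```

View pics/t_509.png

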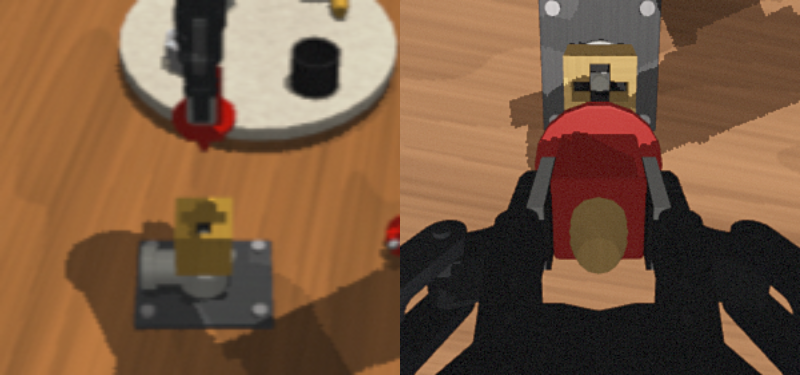

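Laterally the key and valve line up: wrist columns are both about 600, side columns 205 and 204. I'll trim by about 1 mm and descend until the nose is just inside.

Call:
servo_tool(plan=[[0.003, 0.0015, -0.08, 0, 0, 0, 0], [0, 0, -0.08, 0, 0, 0, 0], [0, 0, -0.06, 0, 0, 0, 0], [0, 0, -0.03, 0, 0, 0, 0], [0, 0, -0.015, 0, 0, 0, 0], [0, 0, 0, 0, 0, 0, 0], [0, 0, 0, 0, 0, 0, 0]])

```text
clock: 6.08
position: [512.2, 164.1, 127.0]
ee_rot: [-0.098, 0.995, 0.0, 0.001]
contact_force: [0.0, 0.3, -2.3]
gripper_width: 29.2
grasp_force: 59.8
```

```bash
python3 v.py; ls pics/t_*
```

```text
[512.1 164.1 127. ] yaw y 101.28 z [ 1.2e-03  7.0e-04 -1.0e+00] [ 0.61  0.34 -0.35  0.   -0.88 -1.99] [-0.47  0.15 -1.2 ]
wrist valve 1424 ((495.67510986328125, 160.6954345703125), (19.837308883666992, 48.17716598510742), 12.108283996582031) [482.1 135.4] [510.3 185.6] 84.19893986104688
wrist flange 1947 [484.5 138.3 114.2] [517.5 188.7 129.9] ((510.1628112792969, 163.42001342773438), 25.627254486083984)
top valve 132 ((507.1355285644531, 162.31414794921875), (39.07833480834961, 47.9574089050293), 11.444087982177734) [484.1 135.4] [531.  184.1] 83.7850280213031
top flange 126 [486.7 140.  115.6] [512.2 181.5 129.7] ((502.98876953125, 160.75733947753906), 22.264400482177734)
side valve 160 ((509.1363830566406, 166.05908203125), (47.971778869628906, 49.76116180419922), 12.974486351013184) [482.2 136.4] [535.5 194.8] 82.53120634142562
side flange 75 [484.8 145.4 112.5] [532.7 189.6 127.6] ((508.9745178222656, 166.11085510253906), 25.275678634643555)
pics/t_509.png
pics/t_612.png
```

Key and valve agree within about 0.5 mm in every view. I'll lower it further and watch the force.

Call:
servo_tool(plan=[[0, 0, -0.015, 0, 0, 0, 0], [0, 0, -0.015, 0, 0, 0, 0], [0, 0, -0.015, 0, 0, 0, 0], [0, 0, -0.005, 0, 0, 0, 0], [0, 0, 0, 0, 0, 0, 0]])

```text
clock: 6.85
position: [511.7, 163.9, 111.1]
ee_rot: [-0.098, 0.995, -0.0, -0.0]
contact_force: [0.0, -0.2, -1.9]
gripper_width: 29.1
grasp_force: 59.8
```

Call:
servo_tool(plan=[[0, 0, -0.01, 0, 0, 0, 0], [0, 0, -0.01, 0, 0, 0, 0], [0, 0, -0.01, 0, 0, 0, 0], [0, 0, -0.005, 0, 0, 0, 0], [0, 0, 0, 0, 0, 0, 0]])

```text
clock: 7.48
position: [512.2, 164.1, 101.3]
ee_rot: [-0.098, 0.995, 0.0, 0.001]
contact_force: [-0.4, 0.3, 6.1]
gripper_width: 29.0
grasp_force: 60.4
```

Poppet spring contact, about +8 N. I'll continue until the flange seats.

Call:
servo_tool(plan=[[0, 0, -0.005, 0, 0, 0, 0], [0, 0, -0.005, 0, 0, 0, 0], [0, 0, -0.005, 0, 0, 0, 0], [0, 0, 0, 0, 0, 0, 0]])

```text
clock: 7.98
position: [512.3, 164.1, 97.7]
ee_rot: [-0.099, 0.995, 0.0, 0.001]
contact_force: [-3.1, -0.6, 10.0]
gripper_width: 29.4
grasp_force: 61.4
```

Call:
servo_tool(plan=[[0, 0, -0.004, 0, 0, 0, 0], [0, 0, -0.004, 0, 0, 0, 0], [0, 0, 0, 0, 0, 0, 0]])

```text
clock: 8.35
position: [512.3, 164.1, 97.7]
ee_rot: [-0.099, 0.995, 0.0, 0.001]
contact_force: [-8.5, -0.9, 23.2]
gripper_width: 29.0
grasp_force: 63.1
```

```bash
python3 v.py; python3 -c "
from h import *
s=arm.read_state();print(s['position'],s['contact_force'])"; ls pics/t_*
```

```text
[512.3 164.1  97.7] yaw y 101.35 z [ 2.4e-03  3.0e-04 -1.0e+00] [ 0.61  0.38 -0.39  0.   -0.81 -1.99] [-7.98 -0.6  22.62]
wrist valve 953 ((493.9682922363281, 160.05474853515625), (16.717557907104492, 48.8134765625), 12.229214668273926) [481.9 135.5] [507.3 185.3] 84.22604659903101
top valve 72 ((494.6255798339844, 160.0181427001953), (14.333831787109375, 48.15162658691406), 11.181824684143066) [484.1 135.3] [506.3 184.2] 84.33112559882
side valve 113 ((510.2355041503906, 167.4737548828125), (49.6975212097168, 49.34373474121094), 11.889874458312988) [482.3 138.2] [536.1 193.4] 85.05676529852599
[512.27902521 164.13787545  97.67185079] [-8.74943372  0.23131127 23.57583873]
pics/t_509.png
pics/t_612.png
pics/t_840.png
```

View pics/t_840.png

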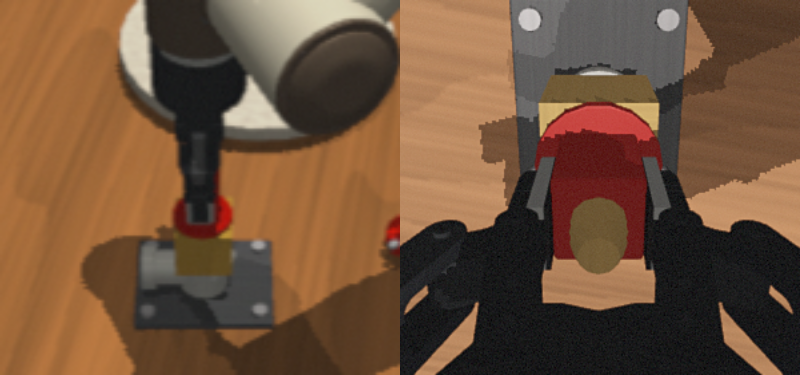

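Run:
```python
from h import *
for n in("wrist","top"):
    e=load(n);Q=pts(e);I=e["image"].astype(int)
    M=(I[...,0]-I[...,1]>60)&(I[...,1]<80)&(abs(Q[...,0]-498)<22)&(abs(Q[...,1]-163)<32)&(Q[...,2]<110)
    print(n,M.sum(),np.percentile(Q[M][:,2],[5,25,50,75,95]).round(1))
```

```text
wrist 2707 [ 89.1  90.   90.6  96.2 107.4]
top 132 [ 87.6  89.1  90.4  91.6 101. ]
```

The flange top is at about 90.3 mm and the rim reads 84.2 mm. That 6.1 mm gap is the flange's thickness, so it is seated on the brass rim with about 23 N pressing it home. I'll hold briefly, then hand in.

Call:
servo_tool(plan=[[0, 0, 0, 0, 0, 0, 0], [0, 0, 0, 0, 0, 0, 0], [0, 0, 0, 0, 0, 0, 0], [0, 0, 0, 0, 0, 0, 0]])

```text
clock: 9.0
position: [512.3, 164.1, 97.6]
ee_rot: [-0.099, 0.995, 0.0, 0.001]
contact_force: [-7.8, 0.1, 22.5]
gripper_width: 29.2
grasp_force: 63.1
```

```bash
python3 -c "
from h import *
s=arm.read_state();print(s['position'],s['contact_force'],s['gripper_width']);print(arm.job_done())"
```

```text
[512.26104951 164.13055554  97.64644674] [-7.82877827  0.10909397 22.46333336] 29.161556897953897
the job is handed in; nothing more can be done
None
```

The large key is fully home in the far valve with its flange on the rim, still gripped and pressed with about 22 N so the poppet stays down; the elbow, tee and union were not touched, and the job was handed in at about 9 s.

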